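Close up the fittings chest

ROBOT

A 7-joint arm with a two-finger parallel gripper is mounted at the origin on the work surface. World frame = base frame: x ahead of the robot, y to its left, z up, the work surface at z = 0. Lengths are in mm, angles in rad, forces in N, time in s.
With the tool pointing down it reaches from about 400 to 875 mm from the base axis. Payload 4.4 kg.
Tool frame: the origin (TCP) lies at the very end of the fingers, on their centre line; the grasp point (between the pads) lies 19 mm behind it; z points along the fingers, y is the direction in which the jaws open and shut (so a half turn about z gives the same grasp; the last joint's range is limited). The gripper opens to 85 mm and grips with 20 to 120 N. Pads are 22 mm wide; open, the fingers measure 114 mm over their backs; the gripper's body (76 mm by 85 mm) begins 54 mm behind the grasp point. The pads swing forward as they close: fully open they stand 13 mm farther back than shut.
Start: joints at [-1.3, 0.628, 0.038, 1.517, -0.027, 0.996, -0.02], TCP at [214.78, 613.504, 206.113] pointing down, gripper open.
Joint ranges: [-3.06, 3.06], [-0.37, 2.12], [-1.25, 1.32], [0.18, 2.47], [-1.1, 4.24], [0.23, 1.98], [-2.94, 2.94]. Speed limits (rad/s): [2.57, 2.57, 3.14, 3.14, 3.14, 3.14, 3.14].

INTERFACE

Orientations are given as [roll, pitch, yaw] about the fixed x, y, z axes, in that order (R = Rz(yaw) Ry(pitch) Rx(roll)).
In Python, from cell import ctrl gives the robot as it stands. The module is installed in compiled form; this text tells all that it offers.
- The arm moves only by the shell command python3 -m jog 'ROWS'. ROWS is text: rows parted by semicolons, each of 7 numbers parted by spaces: the shift along the tool's x, y, z in mm, then the turn, a rotation vector about the tool's x, y, z in degrees, then the opening, from -1 (shut) to 1 (fully open). In form: x y z wx wy wz claw; .... A call has 1 to 8 rows; each row is the pose to reach, as a shift and turn from the pose commanded when the call began, along the tool's axes at that moment; what a row does not reach only later rows make up. A row lasts 1/8 s, in which the tool goes at most 62.5 mm and 10.7 degrees, less where a joint would pass 70% of its speed; a pose out of reach is approached as far as the arm can. A call with a gripper value outside its range is refused whole. The fingers move at their own pace and stop on an object; the grip force is fixed at half the most. Time passes only in rows, so rows that repeat a pose let the fingers close. It gives the time, the measured TCP pose, the force and the opening at its end, in the units of the state.
- ctrl.read_state(): the state, without advancing time (a new reading comes with each control period).
- ctrl.get_image(name): name is "scene" or "top"; returns a dict with "image" (480x640x3 uint8, red, green, blue), "z_map" (480x640 float32, mm along the optical axis (not along the pixel's ray), 0 where there is no reading), "vertical_fov" (degrees; the focal length in pixels is half the picture's height over the tangent of half this angle, whatever the lens; pixels are square), "cx", "cy" (the principal point, pixels), "extrinsics" (4x4, takes a point from world to camera coordinates). Camera axes: x right, y down, z forward; pixel columns grow to the right and rows downward; lengths in mm; the calibration is good to about 2 mm. A picture is of the moment at which its call begins.
- ctrl.finish_job(): hands the job in, once; it reports no verdict.
The state is a dict: "clock": time; "qpos": joint angles; "qd": joint speeds; "tau": joint torques, N m; "eef_pos": TCP position; "tool_rot": TCP orientation; "force": force on the tool from outside, world axes, zero at the start; "torque": the same for the moment, N m; "width": finger opening in mm.
Only numpy, scipy, OpenCV 4.12 (cv2) and the standard library are available. Lean on these libraries where they do the work, as an engineer would, in place of code of your own. Each camera call takes 0.05 s, during which the arm holds its last target.

TASK

Close up the low grey fittings chest with your fingertips, without slamming anything: push both drawers fully home, and push the bin's raised lid over and down until it lies flat. Push from outside only: do not pinch or grip the drawers or the lid or put fingers into the drawers, pick nothing up, and leave the small parts, the hammer and the leg shell where they are.

Things in the scene. Friction and masses are not known exactly. Their poses are not given: they have to be found in the camera images.
- chest: Low grey chest fixed to the bench, 172 deep (x), 340 wide (y), 85 mm high. Origin on the bench; x from its front (drawers, facing the robot) to its back, y left, z up; turned up to 0.22 rad. Front face at x = -92, back at +80 mm. y = -50 to +170 mm: two side-by-side drawers under a flat top at z = 85 mm; y = -170 to -50 mm: a bin, open at the top, with a hinged lid.
- left_drawer (a joint): How far the left drawer (centred at chest y = +115 mm) stands out, m: 0 home (front flush with the chest's front), 0.10 full travel. Slides out along chest -x; starts 30 to 85 mm out. Friction 1.5 N plus 8 N per m/s; stays where left. Wooden front 104 mm wide, 12 mm thick, 7 to 79 mm above the bench.
- right_drawer (a joint): The same for the right drawer (centre line at chest y = +5 mm).
- left_drawer_lip (a point): Middle of the front edge of the steel finger lip on the left drawer. The lip is 94 mm wide and 8 mm high (66 to 74 mm above the bench) and juts 10 mm from the wooden front, so it is at chest x = -102 mm when the drawer is home. Pushing lip or front along chest +x shuts the drawer.
- right_drawer_lip (a point): The same point on the right drawer. Behind each front is an open plywood tray, 92 mm wide and 150 mm deep, 10 to 74 mm above the bench, with small hardware in it: fingers stay out of it.
- lid (a joint): Opening angle of the bin's lid, rad: 0 flat shut, 1.57 upright, 1.8 stop; starts at 1.15 to 1.7. Hinge line along chest x at chest y = -170 mm, 85 mm above the bench; to shut, the free edge swings to chest +y and down. Stiff hinge (0.17 N m of friction): the lid stays where it is left and must be pushed all the way down.
- lid_edge (a point): Middle of the lid's free edge on its outer face (top face when shut), 122 mm from the hinge line. The lid is a plain wooden board, 172 mm along chest x (-92 to +80 mm), 120 mm wide, 8 mm thick; its outer face lies 9 mm off the hinge line, so when shut its top is 94 mm above the bench. The inner face has a dark rubber pad, not to be touched.
- adapter_mid (a point): Centre (half-way up) of a loose aluminium adapter, 42 mm round foot with a 26 mm stub, 30 mm high, standing on the chest's flat top towards the back. To be left alone.
- clamp_mid (a point): Centre of a loose dark steel tube clamp, 36 mm across and 34 mm high, standing in the bin under the lid. To be left in the bin.
- hammer: Hammer lying on the bench to the right, about 260 mm long along its x axis; origin under its middle. To be left alone.
- leg_shell: Loose skin-coloured lower-leg shell with foot, standing on the bench to the left, 240 mm high, toe pointing to its own -x (foot reaches 168 mm ahead of the origin and 48 mm behind, 78 mm wide; calf up to 104 mm across); origin on the bench under the calf. To be left alone.

How it is judged (in metres and radians):
At the end, for the whole second after the job is handed in: Both drawers are within 5 mm of fully home and the lid within 0.045 rad (about 5 mm at its edge) of flat, all at rest (value of joint each of left_drawer, right_drawer below 0.005 m and value of joint lid below 0.045 rad and velocity of joint each of left_drawer, right_drawer above -0.01 m/s and velocity of joint lid above -0.05 rad/s); the robot touches nothing.
It fails at once if a drawer or the lid is gripped: the fingers press on the inside of a drawer or of the lid (contact force between the fingers and lid_c1 above 2 N or contact force between the fingers and left_drawer_c2 above 2 N or contact force between the fingers and left_drawer_c3 above 2 N or contact force between the fingers and left_drawer_c4 above 2 N or contact force between the fingers and left_drawer_c5 above 2 N or contact force between the fingers and left_drawer_c6 above 2 N or contact force between the fingers and right_drawer_c2 above 2 N or contact force between the fingers and right_drawer_c3 above 2 N or contact force between the fingers and right_drawer_c4 above 2 N or contact force between the fingers and right_drawer_c5 above 2 N or contact force between the fingers and right_drawer_c6 above 2 N).
It fails at once if a small part, the hammer or the leg shell is lifted, carried or shoved (moved more than 25 mm) (distance of any of adapter_mid, clamp_mid, hammer, leg_shell from where it was at the start of the episode above 0.025 m).
It fails at once if a drawer is pulled farther out, to the end of its travel (value of joint any of left_drawer, right_drawer above 0.097 m).
It fails at once if a drawer or the lid is slammed (drawer faster than 0.5 m/s, lid faster than 5 rad/s) (velocity of joint any of left_drawer, right_drawer below -0.5 m/s or velocity of joint lid below -5 rad/s).
It also fails if it takes over 53 s, if anything falls off the work surface, if the arm or the gripper's body presses on something with over 40 N, if the wrist force passes 120 N, or if a joint passes its speed limit or range.

## Working session

There is one attempt and no reset: what is moved stays moved. The work goes in short steps, Python scripts to look and compute and a shell command to move; the robot and the scene stay as the last step left them, time stands still between calls to the robot, and variables do not carry over. Pictures are saved under pics/ and viewed, and the job is handed in when it is done.

```bash
mkdir -p pics; ls; python3 - <<'E'
from cell import ctrl
import cv2,numpy as np
s=ctrl.read_state();print(s)
for n in ("scene","top"):
    d=ctrl.get_image(n);cv2.imwrite(f"pics/{n}0.png",d["image"][:,:,::-1]);np.savez(f"{n}0.npz",**d)
    print(n,d["vertical_fov"],d["cx"],d["cy"],np.round(d["extrinsics"],4).tolist(),(d["z_map"]>0).mean())
E
```

```text
pics
{'clock': 0.0, 'qpos': array([-1.29981893,  0.62934722,  0.03844428,  1.51836231, -0.0269947 ,
        0.99634121, -0.02000676]), 'qd': array([ 8.24357438e-05,  7.46211064e-04,  3.64125768e-04,  7.16553902e-05,
        6.15704218e-04, -3.19054326e-04,  2.07994982e-03]), 'tau': array([-1.88420408e-04, -5.63402617e+01,  1.22650132e+00, -1.93443650e+01,
        1.11748188e-02,  1.06459914e-02, -1.32197997e-05]), 'eef_pos': array([214.54034158, 612.84658499, 205.19032461]), 'tool_rot': array([-3.13965293e+00,  3.17021385e-05,  2.80480966e+00]), 'force': array([-0.30729336,  0.12698247,  0.11655278]), 'torque': array([ 0.00657693, -0.0210131 ,  0.00083734]), 'width': 85.34421554785176}
scene 52.40915897780141 319.6161514207528 239.97995498021587 [[0.8112, 0.5847, -0.0024, -433.1355], [0.4414, -0.6151, -0.6533, -170.7068], [-0.3835, 0.5289, -0.7571, 1465.6405], [0.0, 0.0, 0.0, 1.0]] 0.99587890625
top 46.939239095285686 311.5999011079029 235.5563744092606 [[0.0019, -1.0, -0.0055, -3.6833], [-0.9942, -0.0013, -0.1072, 539.167], [0.1072, 0.0057, -0.9942, 1283.1546], [0.0, 0.0, 0.0, 1.0]] 0.9959635416666667
```

View pics/scene0.png

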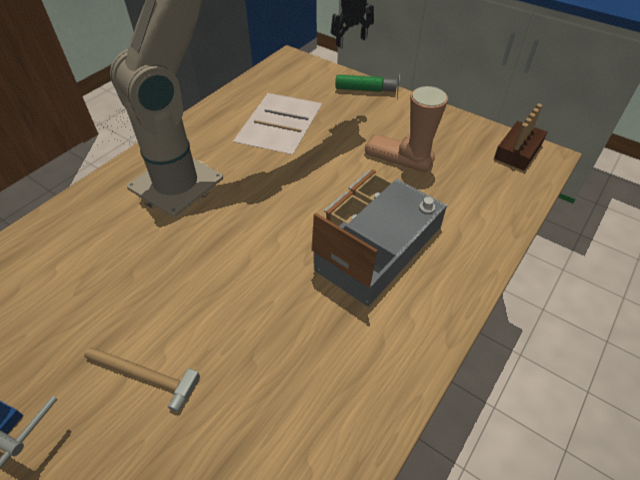

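View pics/top0.png

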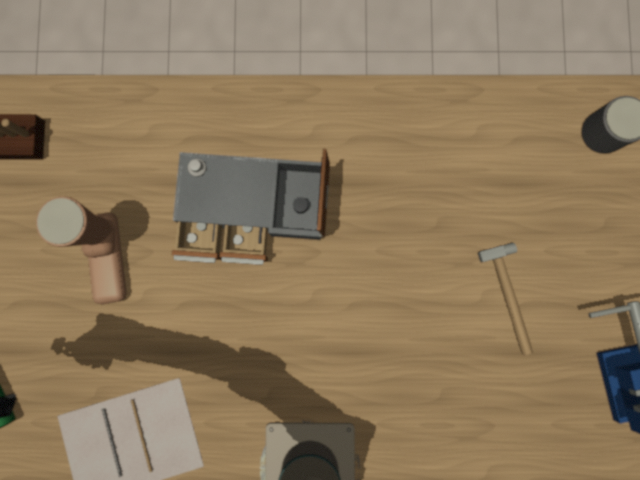

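The top view shows the chest at about cols 175-328, rows 152-265. The drawer lips are white strips at rows 258-262 (cols 175-215 and 222-265). The lid is nearly upright at col 324, and the leg shell is left of the chest at cols 40-125.

```bash
cat > h.py <<'E'
import numpy as np,cv2
def load(f):
    d=dict(np.load(f)); return d
def cloud(d):
    H,W=d["z_map"].shape;f=H/2/np.tan(np.radians(float(d["vertical_fov"]))/2)
    u,v=np.meshgrid(np.arange(W),np.arange(H));z=d["z_map"].astype(float)
    P=np.stack([(u-d["cx"])/f*z,(v-d["cy"])/f*z,z],-1)
    E=d["extrinsics"];return (P-E[:3,3])@E[:3,:3]
def ray(d,u,v,zz):
    H=480;f=H/2/np.tan(np.radians(float(d["vertical_fov"]))/2)
    E=d["extrinsics"];R=E[:3,:3];c=-R.T@E[:3,3]
    r=R.T@np.array([(u-d["cx"])/f,(v-d["cy"])/f,1]);return c+r*(zz-c[2])/r[2]
E
python3 - <<'E'
from h import *
d=load("top0.npz");P=cloud(d)
im=d["image"]
sub=np.s_[145:270,170:335]
Q=P[sub];
for name,lo,hi in(("top",78,92),):
    m=((Q[...,2]>lo)&(Q[...,2]<hi)).astype(np.uint8)
    n,l,s,c=cv2.connectedComponentsWithStats(m)
    i=1+np.argmax(s[1:,4]);pts=Q[l==i]
    print(name,s[i],pts[:,2].mean(),cv2.minAreaRect(pts[:,:2].astype(np.float32)))
    print(cv2.boxPoints(cv2.minAreaRect(pts[:,:2].astype(np.float32))))
# white lips
hsv=cv2.cvtColor(im,cv2.COLOR_RGB2HSV)
m=((hsv[...,1]<40)&(hsv[...,2]>150)).astype(np.uint8);m[:235]=0;m[275:]=0;m[:,:165]=0;m[:,280:]=0
n,l,s,c=cv2.connectedComponentsWithStats(m)
for i in range(1,n):
    if s[i,4]>30:
        p=P[l==i];print("lip",s[i],c[i],p.mean(0),cv2.boxPoints(cv2.minAreaRect(p[:,:2].astype(np.float32))).round(1).tolist())
# lid
h=Q[(Q[...,2]>100)]
print("lid",len(h),h.min(0),h.max(0))
for z in range(100,220,10):
    a=h[abs(h[:,2]-z)<5]
    if len(a):print(z,a.mean(0).round(1),a.min(0).round(1),a.max(0).round(1))
d=load("scene0.npz");P=cloud(d)
Q=P[165:305,300:455].reshape(-1,3)
t=Q[(abs(Q[:,2]-85)<4)]
print("scene z85",len(t));
a=Q[Q[:,2]>110];print(len(a))
for z in range(100,220,10):
    b=a[abs(a[:,2]-z)<5]
    if len(b):print(z,b.mean(0).round(1),b.min(0).round(1),b.max(0).round(1))
E
python3 - <<'E'
import cv2
for n,r in(("top",(140,280,160,340)),("scene",(160,310,300,460))):
    i=cv2.imread(f"pics/{n}0.png")[r[0]:r[1],r[2]:r[3]];cv2.imwrite(f"pics/{n}0c.png",cv2.resize(i,None,fx=4,fy=4,interpolation=cv2.INTER_CUBIC))
E
```

```text
top [   3    7  149   85 7012] 85.82833851833375 ((630.04931640625, 139.8063201904297), (342.090087890625, 173.20838928222656), 85.76820373535156)
[[531.0595  -24.38173]
 [703.7957  -37.16307]
 [729.0391  303.9944 ]
 [556.3029  316.7757 ]]
lip [188 235   8   7  49] [191.30612245 237.87755102] [533.32363485 283.10829726  28.28068664] [[525.5, 274.79998779296875], [540.2000122070312, 274.6000061035156], [540.4000244140625, 291.79998779296875], [525.7000122070312, 292.0]]
lip [234 235   8   9  56] [237.41071429 239.23214286] [527.89195649 170.2308539   51.81658185] [[398.5, -10.199999809265137], [415.6000061035156, -21.299999237060547], [543.2999877929688, 175.5], [526.2000122070312, 186.60000610351562]]
lip [174 256  40   6 147] [194.12244898 258.62585034] [480.35589495 263.1554882   83.31581166] [[398.5, -10.199999809265137], [420.70001220703125, -16.0], [503.79998779296875, 307.0], [481.6000061035156, 312.70001220703125]]
lip [222 258  41   6 148] [242.71621622 260.62162162] [476.5234565  153.94405118  74.80030555] [[469.20001220703125, 110.0999984741211], [477.8999938964844, 109.400
[... 952 characters left out ...]
110 [630.9   7.7 112.7] [530.3 -43.2 110.1] [702.1 269.9 115. ]
120 [638.4  30.9 119.6] [532.7 -42.8 115. ] [702.4 274.5 124.9]
130 [619.4 -34.5 130.1] [531.6 -42.7 125. ] [702.3 -26.2 135. ]
140 [618.5 -33.4 140.3] [530.8 -41.  135. ] [702.3 -25.2 145. ]
150 [623.2 -33.  149.9] [530.4 -40.4 145. ] [702.7 -24.9 154.9]
160 [623.5 -32.  159.9] [533.2 -39.3 155.1] [703.  -23.4 164.9]
170 [618.8 -30.6 169.8] [531.8 -38.5 165.2] [702.4 -22.3 175. ]
180 [622.3 -30.  180.1] [532.7 -37.9 175.1] [703.3 -22.  185. ]
190 [620.  -28.9 189.9] [532.1 -37.2 185.1] [702.7 -20.2 194.9]
200 [621.5 -28.2 199.8] [532.2 -36.4 195.1] [702.7 -21.2 204.9]
210 [620.8 -25.4 208.6] [533. -36. 205.] [702.6 -15.  214.1]
```

View pics/top0c.png

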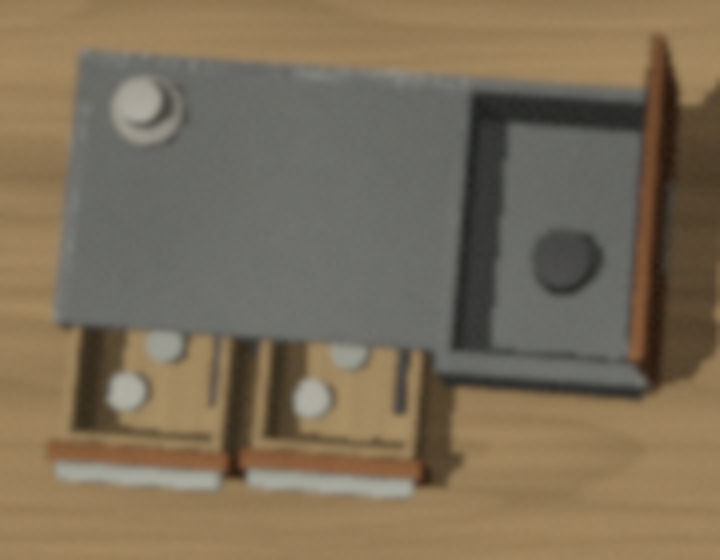

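View pics/scene0c.png

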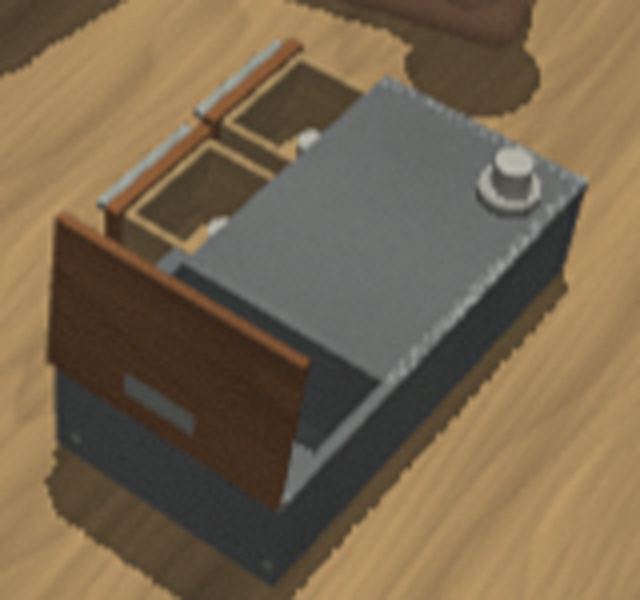

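```bash
cat >> h.py <<'E'
O=np.array([635.4,138.4]);A=-0.074
def c2w(x,y): return O+np.array([np.cos(A)*x-np.sin(A)*y,np.sin(A)*x+np.cos(A)*y])
def w2c(p):
    q=np.asarray(p)[...,:2]-O;return np.stack([np.cos(A)*q[...,0]+np.sin(A)*q[...,1],-np.sin(A)*q[...,0]+np.cos(A)*q[...,1]],-1)
from scipy.spatial.transform import Rotation as Ro
def now():
    from cell import ctrl
    s=ctrl.read_state();return s
def shift(target,s=None):
    s=s or now();R=Ro.from_euler('xyz',s["tool_rot"]).as_matrix()
    return (R.T@(np.array(target)-s["eef_pos"])).round(1)
E
python3 - <<'E'
from h import *
for n in("top","scene"):
    d=load(n+"0.npz");P=cloud(d).reshape(-1,3);C=w2c(P)
    for nm,y in(("L",115),("R",5)):
        m=(abs(C[:,1]-y)<42)&(P[:,2]>60)&(P[:,2]<90)&(C[:,0]<-108)&(C[:,0]>-200)
        c=C[m];print(n,nm,m.sum(),np.percentile(c[:,0],[0,1,3,6]).round(1))
    hsv=cv2.cvtColor(d["image"],cv2.COLOR_RGB2HSV)
d=load("top0.npz")
for u,v in((194,261.5),(243,263.5)): print("ray lip edge z74",w2c(ray(d,u,v,74)).round(1))
P=cloud(d).reshape(-1,3);m=(P[:,2]>30)&(P[:,1]>320)&(P[:,1]<750)&(P[:,0]>300)&(P[:,2]<300);q=P[m];print("leg",q.min(0),q.max(0))
d=load("scene0.npz");P=cloud(d).reshape(-1,3);C=w2c(P)
m=(C[:,0]>-85)&(C[:,0]<75)&(P[:,2]>125)&(C[:,1]<-155)&(C[:,1]>-200)&(P[:,2]<215)
p=np.polyfit(P[m,2]-85,C[m,1],1);print("lid outer slope",p,"angle",np.pi/2+np.arctan(p[0]) , P[m,2].max())
s=now();print(s["eef_pos"])
for t in((300,400,206),(*c2w(-205,60),206),(*c2w(-205,60),42)): print(t,shift(t))
E
```

```text
top L 467 [-168.2 -168.  -167.4 -166.4]
top R 460 [-164.3 -164.  -163.6 -162.7]
scene L 290 [-170.6 -169.5 -168.1 -167.2]
scene R 325 [-167.2 -165.4 -164.1 -162.8]
ray lip edge z74 [-170.   114.7]
ray lip edge z74 [-166.     2.6]
leg [379.28001356 434.85112962  30.02374919] [830.88631616 749.25566644 249.61487485]
lid outer slope [ 1.07188904e-01 -1.78804776e+02] angle 1.6775775229967729 214.06424746252938
[214.57725062 612.94594725 205.30061836]
(300, 400, 206) [-151.  -172.8   -0.4]
(np.float64(435.3969827807706), np.float64(213.3919535897329), 206) [-3.404e+02 -3.041e+02 -2.000e-01]
(np.float64(435.3969827807706), np.float64(213.3919535897329), 42) [-340.4 -303.9  163.8]
```

Measured values agree between the two views and with the given sizes:
- Left drawer about 66 mm out, right drawer about 62 mm out.
- Lid at about 1.46 rad, with its outer face 8.8 mm off the hinge line.

I'll push both drawers together, using the open fingers centred at chest y = 60.

```bash
python3 -m jog '-38 -43 0 0 0 -8 1; -76 -86 0 0 0 -15 1; -114 -129 0 0 0 -15 1; -151 -173 0 0 0 -15 1; -198 -206 0 0 0 -15 1; -245 -239 0 0 0 -15 1; -292 -272 0 0 0 -15 1; -340 -304 0 0 0 -15 1'; python3 - <<'E'
from h import *
s=now();print(s["tool_rot"],s["qpos"].round(2))
for t in ((*c2w(-205,60),42),(*c2w(-102,60),42)):print(shift(t))
E
```

```text
clock: 1.1
eef_pos: [435.9, 212.6, 206.0]
tool_rot: [3.142, -0.0, 3.067]
force: [1.7, 0.5, 0.8]
width: 85.2
[ 3.14158241e+00 -2.37003780e-04  3.06686648e+00] [-0.51  0.39 -0.    1.97  0.    0.78  0.98]
[  0.5   0.8 164. ]
[-102.5    0.8  164. ]
```

```bash
python3 -m jog '0 1 50 0 0 0 1; 0 1 100 0 0 0 1; 0 1 140 0 0 0 1; 0 1 164 0 0 0 1; 0 1 164 0 0 0 1'; python3 - <<'E'
from h import *
from cell import ctrl
d=ctrl.get_image("top");i=d["image"][130:320,150:360,::-1];cv2.imwrite("pics/top1.png",cv2.resize(i,None,fx=3,fy=3))
s=now();print(w2c(s["eef_pos"]),s["force"])
E
```

```text
clock: 1.72
eef_pos: [433.8, 214.4, 40.5]
tool_rot: [-3.139, -0.004, 3.067]
force: [0.7, 0.3, -0.8]
width: 85.4
[-205.72495166   61.47477273] [0.56853213 0.03167334 0.92685884]
```

View pics/top1.png

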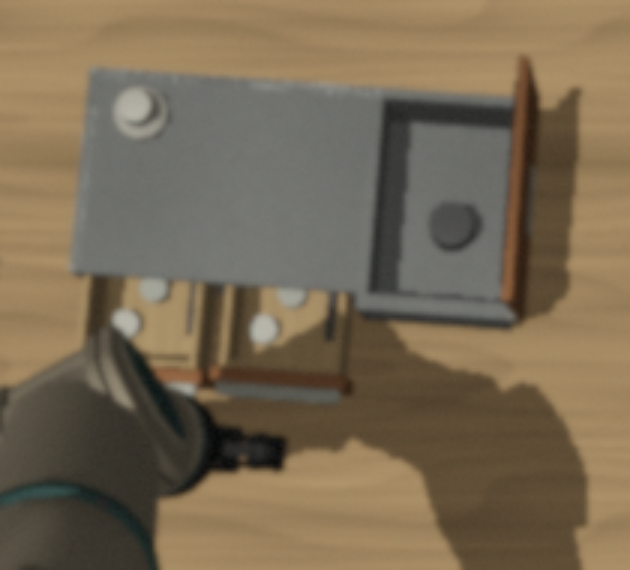

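The right finger shows at cols 215-285, row 450, clear in front of both lips. Pushing slowly now.

```bash
python3 -m jog '-10 0 0 0 0 0 1; -20 0 0 0 0 0 1; -28 0 0 0 0 0 1; -36 0 0 0 0 0 1; -44 0 0 0 0 0 1; -52 0 0 0 0 0 1; -60 0 0 0 0 0 1; -68 0 0 0 0 0 1';python3 -m jog '-6 0 0 0 0 0 1; -12 0 0 0 0 0 1; -16 0 0 0 0 0 1; -20 0 0 0 0 0 1; -20 0 0 0 0 0 1'; python3 - <<'E'
from h import *
from cell import ctrl
d=ctrl.get_image("top");i=d["image"][130:320,150:360,::-1];cv2.imwrite("pics/top2.png",cv2.resize(i,None,fx=3,fy=3))
s=now();print(w2c(s["eef_pos"]),s["force"],s["torque"])
E
```

```text
clock: 2.78
eef_pos: [503.5, 210.1, 42.0]
tool_rot: [-3.142, -0.0, 3.067]
force: [0.2, 0.6, -0.3]
width: 85.5
clock: 3.4
eef_pos: [523.3, 208.6, 42.1]
tool_rot: [3.142, 0.0, 3.066]
force: [0.0, 0.7, 0.8]
width: 85.5
[-117.3110243    61.69924961] [-0.09053597  0.30005527  0.23425803] [-0.06426438  0.00167437 -0.06739204]
```

View pics/top2.png

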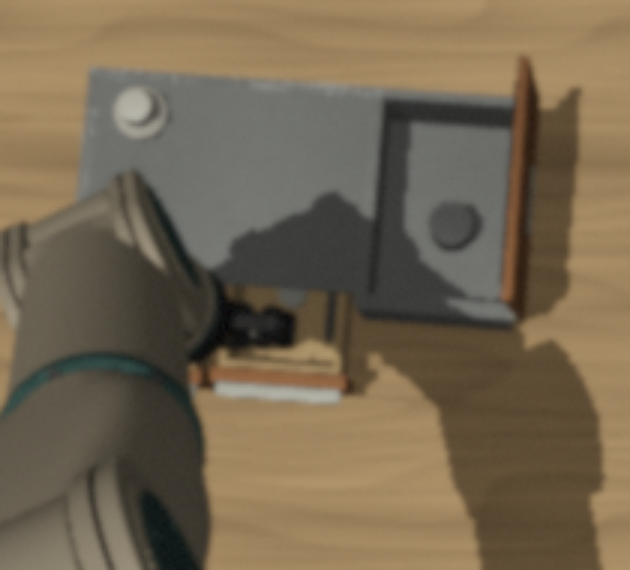

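The drawer has not moved and there is no force: the fingers (crop 225-290, 305-345) appear above the tray. I'll check their real height.

```bash
python3 - <<'E'
from h import *
from cell import ctrl
d=ctrl.get_image("scene");np.savez("scene3.npz",**d);i=d["image"][60:310,250:500,::-1];cv2.imwrite("pics/scene3.png",cv2.resize(i,None,fx=2.4,fy=2.4))
d=ctrl.get_image("top");np.savez("top3.npz",**d)
P=cloud(d);print(P[228:248:3,222:250:4,:].round(0).tolist())
E
```

```text
[[[532.0, 175.0, 238.0], [551.0, 193.0, 77.0], [557.0, 191.0, 29.0], [558.0, 183.0, 18.0], [559.0, 174.0, 14.0], [559.0, 164.0, 16.0], [557.0, 153.0, 31.0]], [[523.0, 172.0, 258.0], [529.0, 172.0, 206.0], [535.0, 172.0, 155.0], [551.0, 184.0, 15.0], [551.0, 174.0, 20.0], [551.0, 164.0, 16.0], [550.0, 154.0, 26.0]], [[519.0, 175.0, 240.0], [523.0, 172.0, 209.0], [526.0, 168.0, 179.0], [530.0, 164.0, 146.0], [525.0, 150.0, 185.0], [525.0, 142.0, 185.0], [529.0, 137.0, 156.0]], [[513.0, 174.0, 242.0], [517.0, 172.0, 204.0], [519.0, 167.0, 182.0], [520.0, 159.0, 180.0], [519.0, 150.0, 189.0], [519.0, 142.0, 183.0], [524.0, 140.0, 135.0]], [[508.0, 175.0, 236.0], [512.0, 174.0, 193.0], [514.0, 168.0, 176.0], [529.0, 182.0, 27.0], [513.0, 150.0, 182.0], [514.0, 143.0, 175.0], [517.0, 139.0, 139.0]], [[503.0, 178.0, 217.0], [518.0, 194.0, 66.0], [510.0, 172.0, 150.0], [510.0, 164.0, 144.0], [507.0, 150.0, 185.0], [507.0, 142.0, 181.0], [510.0, 138.0, 145.0]], [[517.0, 215.0, -1.0], [504.0, 182.0, 144.0], [503.0, 172.0, 152.0], [515.0, 183.0, 18.0], [508.0, 163.0, 93.0], [515.0, 163.0, 20.0], [515.0, 153.0, 22.0]]]
```

View pics/scene3.png

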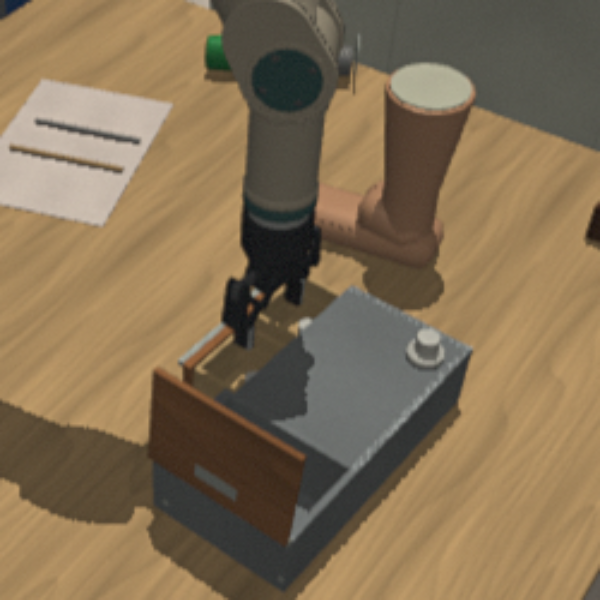

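```bash
python3 - <<'E'
from h import *
for n in("scene3","top3"):
    d=load(n+".npz");P=cloud(d);im=d["image"].max(-1)
    m=(im<60)&(P[...,0]>480)&(P[...,0]<560)&(P[...,1]>120)&(P[...,1]<290)&(P[...,2]>45)&(P[...,2]<260)
    q=P[m]
    for lo in range(45,200,10):
        a=q[(q[:,2]>=lo)&(q[:,2]<lo+10)]
        if len(a):print(n,lo,len(a),a.min(0).round(),a.max(0).round())
    if n=="scene3":
        v,u=np.where(m&(P[...,1]<200));i=np.argsort(P[v,u,2])[:12];print([(int(u[k]),int(v[k]),P[v[k],u[k]].round().tolist()) for k in i])
E
```

```text
scene3 45 2 [498. 193.  45.] [503. 284.  50.]
scene3 55 2 [500. 179.  58.] [502. 278.  62.]
scene3 65 5 [497. 176.  67.] [500. 247.  71.]
scene3 75 6 [497. 253.  78.] [530. 278.  85.]
scene3 85 28 [515. 121.  85.] [559. 256.  95.]
scene3 95 34 [513. 152.  95.] [536. 257. 105.]
scene3 105 35 [510. 152. 105.] [537. 256. 114.]
scene3 115 29 [519. 152. 115.] [537. 258. 125.]
scene3 125 43 [505. 135. 125.] [539. 278. 135.]
scene3 135 76 [505. 134. 135.] [541. 280. 145.]
scene3 145 76 [507. 136. 145.] [542. 281. 155.]
scene3 155 83 [508. 135. 155.] [542. 281. 165.]
scene3 165 96 [508. 138. 165.] [543. 278. 175.]
scene3 175 101 [508. 139. 175.] [542. 277. 185.]
scene3 185 52 [509. 142. 185.] [539. 270. 195.]
scene3 195 50 [511. 170. 196.] [559. 221. 205.]
[(350, 204, [498.0, 193.0, 45.0]), (348, 203, [500.0, 179.0, 62.0]), (347, 202, [499.0, 176.0, 67.0]), (352, 204, [523.0, 162.0, 85.0]), (355, 218, [559.0, 121.0, 88.0]), (356, 217, [559.0, 124.0, 90.0]), (349, 202, [515.0, 159.0, 90.0]), (349, 203, [517.0, 156.0, 90.0]), (355, 203, [530.0, 165.0, 90.0]), (352, 203, [524.0, 160.0, 91.0]), (351, 204, [525.0, 154.0, 93.0]), (350, 203, [522.0, 153.0, 95.0])]
top3 55 3 [486. 191.  55.] [551. 219.  60.]
top3 65 2 [518. 193.  66.] [549. 194.  75.]
top3 75 2 [549. 131.  76.] [560. 191.  84.]
top3 85 4 [557. 125.  86.] [559. 185.  90.]
top3 125 12 [507. 136. 128.] [525. 164. 135.]
top3 135 31 [506. 135. 135.] [531. 171. 145.]
top3 145 51 [503. 136. 145.] [537. 179. 155.]
top3 155 28 [504. 137. 155.] [537. 183. 165.]
top3 165 22 [504. 140. 165.] [529. 184. 175.]
top3 175 97 [505. 139. 175.] [530. 179. 185.]
top3 185 52 [506. 142. 185.] [530. 175. 194.]
top3 195 12 [490. 172. 196.] [532. 192. 204.]
```

Both views put the open fingertips at z ≈ 87 mm while the reported TCP is 42. The real tips are therefore about 45 mm higher than the readout, of which 13 mm is the open-finger setback. x and y agree within 4 mm. The fingers passed above the fronts, which are 79 mm high, and touched nothing. I'll back out the same way and go lower by the camera measurement.

```bash
python3 -m jog '30 0 0 0 0 0 1; 60 0 0 0 0 0 1; 88 0 0 0 0 0 1; 88 0 15 0 0 0 1; 88 0 30 0 0 0 1; 88 0 38 0 0 0 1; 88 0 38 0 0 0 1'; python3 - <<'E'
from h import *
from cell import ctrl
for n in("scene","top"):
    d=ctrl.get_image(n);P=cloud(d);im=d["image"].max(-1)
    if n=="scene": cv2.imwrite("pics/scene4.png",cv2.resize(d["image"][100:260,260:460,::-1],None,fx=3.5,fy=3.5))
    m=(im<50)&(P[...,0]>405)&(P[...,0]<460)&(P[...,1]>150)&(P[...,1]<275)&(P[...,2]>25)&(P[...,2]<200)
    q=P[m]
    for lo in range(25,130,10):
        a=q[(q[:,2]>=lo)&(q[:,2]<lo+10)]
        if len(a):print(n,lo,len(a),a.min(0).round(),a.max(0).round())
s=now();print(w2c(s["eef_pos"]),s["eef_pos"],s["force"],s["torque"])
E
```

```text
clock: 4.42
eef_pos: [435.3, 214.7, 3.1]
tool_rot: [-3.141, -0.001, 3.066]
force: [-0.2, 0.2, 0.8]
width: 85.2
scene 35 1 [439. 261.  45.] [439. 261.  45.]
scene 45 12 [429. 161.  47.] [446. 261.  55.]
scene 55 26 [426. 158.  55.] [447. 261.  64.]
scene 65 23 [427. 157.  66.] [450. 261.  75.]
scene 75 25 [427. 159.  75.] [448. 263.  84.]
scene 85 25 [431. 150.  85.] [454. 275.  94.]
scene 95 37 [422. 150.  95.] [454. 275. 105.]
scene 105 41 [420. 151. 105.] [455. 275. 115.]
scene 115 41 [439. 152. 115.] [455. 275. 125.]
scene 125 67 [420. 151. 125.] [456. 275. 135.]
top 75 1 [439. 172.  82.] [439. 172.  82.]
top 85 2 [425. 170.  87.] [428. 171.  93.]
top 95 10 [423. 167.  95.] [447. 182. 105.]
top 105 34 [420. 168. 105.] [447. 188. 114.]
top 115 10 [420. 178. 115.] [449. 189. 125.]
top 125 3 [422. 160. 133.] [442. 162. 135.]
[-204.85183724   61.67241765] [435.66838604 215.04884021   3.92932247] [0.8212204 0.3507201 0.4204967] [-0.04038451  0.02139635 -0.03044335]
```

View pics/scene4.png

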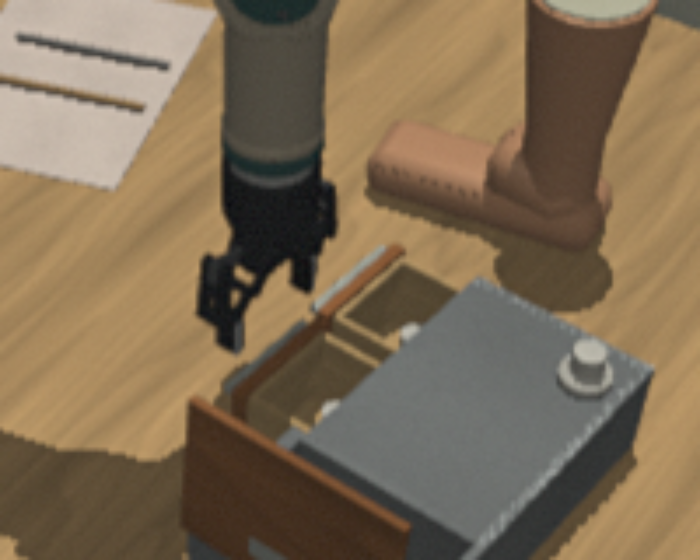

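The tips are now at z ≈ 47 (crop 230,348), in front of the lips, and the drawers are unmoved. Pushing now.

```bash
python3 -m jog '-10 0 0 0 0 0 1; -20 0 0 0 0 0 1; -26 0 0 0 0 0 1; -32 0 0 0 0 0 1; -38 0 0 0 0 0 1; -44 0 0 0 0 0 1'; python3 - <<'E'
from h import *
from cell import ctrl
d=ctrl.get_image("scene");cv2.imwrite("pics/scene5.png",cv2.resize(d["image"][100:260,260:460,::-1],None,fx=3.5,fy=3.5))
s=now();print(w2c(s["eef_pos"]),s["eef_pos"],s["force"],s["torque"])
E
```

```text
clock: 5.28
eef_pos: [478.6, 211.9, 4.0]
tool_rot: [-3.141, -0.002, 3.067]
force: [-3.3, 0.9, 3.3]
width: 85.3
[-160.23506662   61.74895832] [480.16871053 211.82654285   4.06319507] [-2.04266011  1.17309924 -0.84128986] [0.10822716 0.37102475 0.01982351]
```

View pics/scene5.png

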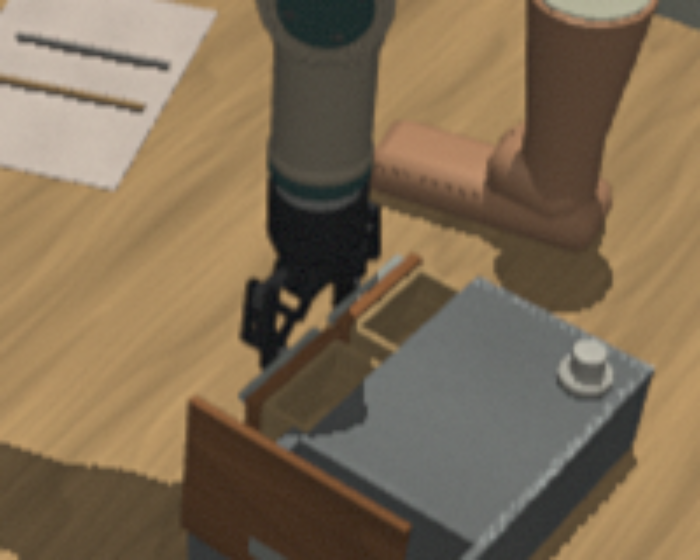

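Both drawers are moving in together at about 3 N. Continuing.

```bash
python3 -m jog '-6 0 0 0 0 0 1; -12 0 0 0 0 0 1; -18 0 0 0 0 0 1; -24 0 0 0 0 0 1; -30 0 0 0 0 0 1; -35 0 0 0 0 0 1; -40 0 0 0 0 0 1'; python3 -m jog '-3 0 0 0 0 0 1; -5 0 0 0 0 0 1; -7 0 0 0 0 0 1'; python3 - <<'E'
from h import *
s=now();print(w2c(s["eef_pos"]),s["eef_pos"],s["force"],s["torque"])
E
```

```text
clock: 6.2
eef_pos: [519.3, 209.0, 4.0]
tool_rot: [3.142, -0.0, 3.067]
force: [-3.9, 0.1, -0.4]
width: 85.5
clock: 6.58
eef_pos: [526.0, 208.5, 4.0]
tool_rot: [3.142, -0.0, 3.067]
force: [-3.4, 1.3, -0.1]
width: 85.4
[-114.27775773   61.78807586] [526.00313777 208.46781547   4.03774212] [-3.38282363  1.33321448 -0.11034554] [0.25880917 0.64061408 0.07639057]
```

```bash
python3 -m jog '-1 0 0 0 0 0 1; -2 0 0 0 0 0 1; -2 0 0 0 0 0 1';python3 -m jog '-1 0 0 0 0 0 1; -2 0 0 0 0 0 1; -2 0 0 0 0 0 1'
```

```text
clock: 6.95
eef_pos: [527.3, 208.3, 4.1]
tool_rot: [-3.141, -0.001, 3.067]
force: [-4.7, 1.7, -0.2]
width: 85.2
clock: 7.32
eef_pos: [527.2, 208.3, 4.0]
tool_rot: [-3.14, -0.005, 3.068]
force: [-9.9, 2.4, 4.1]
width: 85.5
```

```bash
python3 -m jog '-1 0 0 0 0 0 1; -2 0 0 0 0 0 1; -2 0 0 0 0 0 1'; python3 - <<'E'
from h import *
s=now();print(w2c(s["eef_pos"]),s["force"],s["torque"])
E
python3 -m jog '20 0 0 0 0 0 1; 50 0 0 0 0 0 1; 90 0 0 0 0 0 1; 90 0 0 0 0 0 -1';  python3 - <<'E'
from h import *
from cell import ctrl
for n in("scene","top"):
    d=ctrl.get_image(n);np.savez(n+"6.npz",**d)
    r=np.s_[100:290,260:460] if n=="scene" else np.s_[130:320,150:360]
    cv2.imwrite(f"pics/{n}6.png",cv2.resize(d["image"][r][...,::-1],None,fx=3.1,fy=3.1))
    P=cloud(d).reshape(-1,3);C=w2c(P)
    for nm,y in(("L",115),("R",5)):
        m=(abs(C[:,1]-y)<42)&(P[:,2]>60)&(P[:,2]<79)&(C[:,0]<-85)&(C[:,0]>-130)
        c=C[m];print(n,nm,m.sum(),np.percentile(c[:,0],[0,1,3,6]).round(1) if m.sum() else 0)
s=now();print(w2c(s["eef_pos"]),s["eef_pos"],s["qpos"].round(2))
E
```

```text
clock: 7.7
eef_pos: [527.1, 208.2, 4.0]
tool_rot: [-3.14, -0.008, 3.069]
force: [-13.3, 1.7, 6.6]
width: 85.8
[-113.19599616   61.56782173] [-13.27217254   1.68750902   6.55250872] [0.54276643 2.23109498 0.24855852]
clock: 8.2
eef_pos: [440.8, 214.8, 4.5]
tool_rot: [-3.141, -0.0, 3.068]
force: [0.4, 0.3, 0.2]
width: 69.6
scene L 55 [-104.1 -103.8 -103.4 -103.2]
scene R 64 [-103.9 -103.4 -103.  -102.8]
top L 216 [-102.1 -102.  -101.9 -101.7]
top R 198 [-101.8 -101.8 -101.6 -101.4]
[-195.8279638    62.36720538] [444.71893077 215.07456912   4.67100031] [-0.5   0.75 -0.01  2.1   0.02  0.29  0.97]
```

View pics/scene6.png

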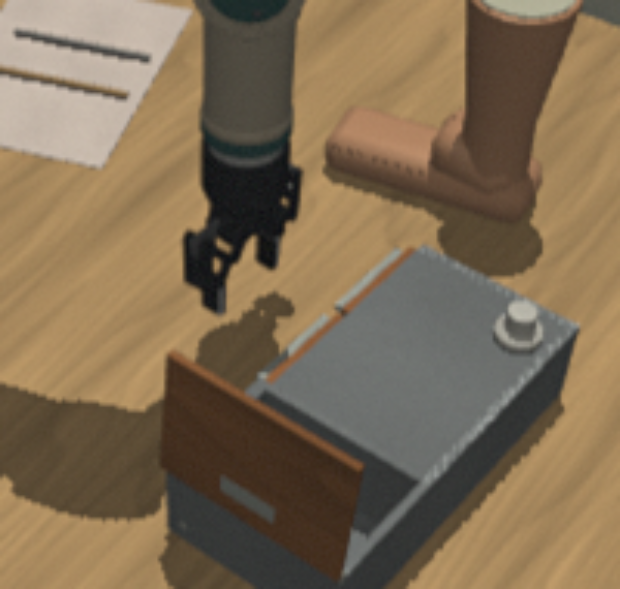

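View pics/top6.png

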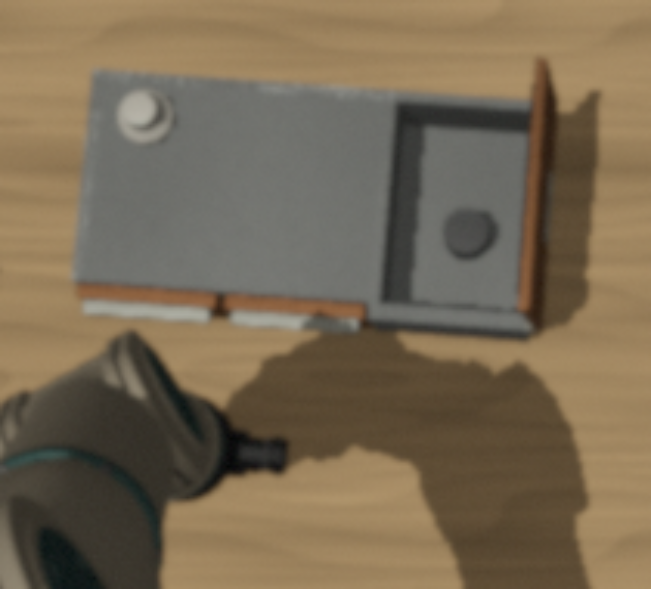

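Both lips now sit at chest x ≈ -102 in both views, so both drawers are home. The clamp (crop 470,232) and the adapter (crop 143,112) are undisturbed. Next I'll shut the fingers, rise, and go round the front to the lid's outer side while turning 90°.

```bash
python3 -m jog '0 0 -50 0 0 0 -1; 0 0 -100 0 0 0 -1; 0 0 -150 0 0 0 -1; 0 -60 -150 0 0 10 -1; 0 -120 -150 0 0 20 -1; 0 -180 -150 0 0 30 -1; 0 -240 -150 0 0 40 -1; 0 -305 -150 0 0 50 -1'; python3 - <<'E'
from h import *
s=now();print(w2c(s["eef_pos"]),s["tool_rot"],s["qpos"].round(2))
t=np.array([*c2w(-10,-243),154.]);print(shift(t))
E
```

```text
clock: 9.3
eef_pos: [421.8, -90.3, 155.0]
tool_rot: [3.139, 0.004, 2.187]
force: [1.1, 0.4, 0.0]
width: 0.2
[-196.11989259 -243.91499026] [3.13865091 0.00395032 2.18710463] [-0.02  0.41  0.23  2.16 -0.17  0.58  0.94]
[-117.8  144.1    1.9]
```

```bash
python3 -m jog '-29 36 0 0 0 10 -1; -59 72 0 0 0 20 -1; -88 108 0 0 0 30 -1; -118 144 0 0 0 39.5 -1; -118 144 0 0 0 39.5 -1'; python3 - <<'E'
from h import *
from cell import ctrl
s=now();print(w2c(s["eef_pos"]),s["eef_pos"],s["tool_rot"],s["qpos"].round(2),s["force"])
for n in("scene","top"):
    d=ctrl.get_image(n);np.savez(n+"7.npz",**d)
    r=np.s_[100:300,260:480] if n=="scene" else np.s_[130:320,150:370]
    cv2.imwrite(f"pics/{n}7.png",cv2.resize(d["image"][r][...,::-1],None,fx=3.,fy=3.))
    P=cloud(d);C=w2c(P);im=d["image"].max(-1)
    m=(im<60)&(C[...,0]>-60)&(C[...,0]<40)&(C[...,1]<-195)&(C[...,1]>-300)&(P[...,2]>120)&(P[...,2]<300)
    for lo in range(120,300,10):
        k=m&(P[...,2]>=lo)&(P[...,2]<lo+10)
        if k.any():print(n,lo,k.sum(),C[k].min(0).round(),C[k].max(0).round())
E
```

```text
clock: 9.93
eef_pos: [610.3, -100.2, 154.2]
tool_rot: [3.136, 0.003, 1.505]
force: [-0.5, 0.2, 0.0]
width: 0.0
[  -7.41238548 -239.82333289] [ 610.27716633 -100.21898015  154.23467174] [3.13616951e+00 2.76286708e-03 1.50501498e+00] [-0.14  0.67  0.43  1.68 -0.34  0.86  0.36] [-0.46275966  0.1711898   0.04654545]
scene 180 4 [ -19. -249.] [  -0. -245.]
scene 190 24 [ -20. -251.] [   5. -234.]
scene 200 25 [ -22. -251.] [   7. -237.]
scene 210 19 [ -22. -250.] [   6. -242.]
scene 220 41 [ -34. -254.] [  19. -244.]
scene 230 105 [ -45. -253.] [  30. -227.]
scene 240 87 [ -49. -256.] [  37. -229.]
scene 250 103 [ -60. -256.] [  39. -239.]
scene 260 111 [ -60. -257.] [  39. -241.]
scene 270 93 [ -60. -258.] [  40. -241.]
scene 280 108 [ -57. -259.] [  39. -232.]
scene 290 61 [   7. -259.] [  34. -231.]
```

View pics/scene7.png

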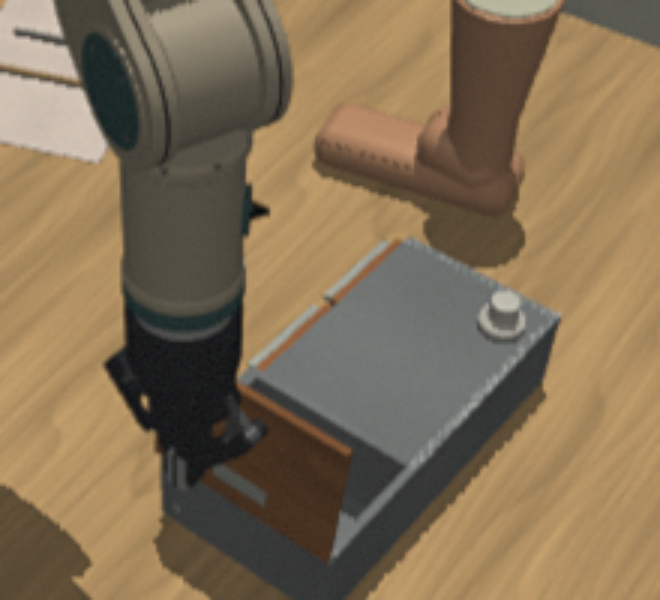

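View pics/top7.png

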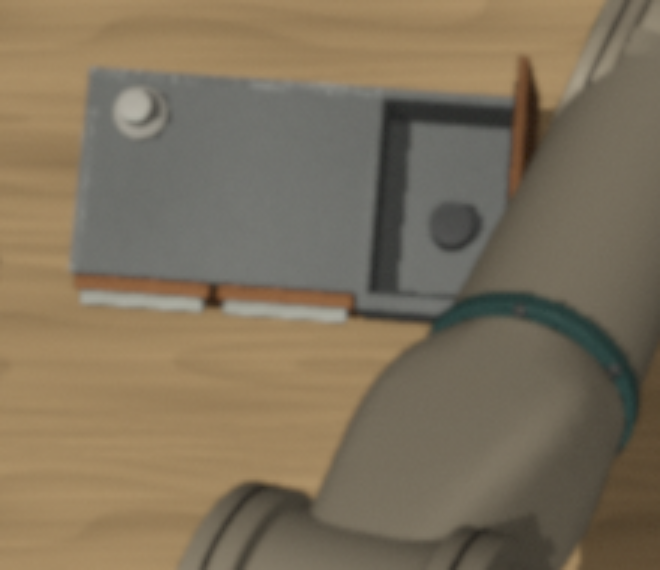

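Shut tips are at z ≈ 186 with the readout at 154, an offset of +32 mm. They stand outside the lid at chest (-8, -243). I'll work out the arc for the leading fingertip corner, 95 mm from the hinge.

```bash
python3 - <<'E'
import numpy as np
for t in [1.46,1.38,1.3,1.2,1.1,1.0,.9,.8,.7,.6,.5,.4,.3,.2,.1,.05,0]:
    y=-170+95*np.cos(t)-9*np.sin(t);z=85+95*np.sin(t)+9*np.cos(t)
    print(t,round(y+232,1),round(186-z,1))
E
python3 -m jog '25 0 3 0 0 0 -1; 50 0 6 0 0 0 -1; 58 0 6 0 0 0 -1; 64 0 6 0 0 0 -1; 71 0 6 0 0 0 -1; 78 0 7 0 0 0 -1'
```

```text
1.46 63.6 5.6
1.38 71.2 6.0
1.3 78.7 7.1
1.2 88.0 9.2
1.1 97.1 12.3
1.0 105.8 16.2
0.9 114.0 21.0
0.8 121.7 26.6
0.7 128.9 32.9
0.6 135.3 39.9
0.5 141.1 47.6
0.4 146.0 55.7
0.3 150.1 64.3
0.2 153.3 73.3
0.1 155.6 82.6
0.05 156.4 87.3
0 157.0 92.0
clock: 10.78
eef_pos: [610.4, -21.7, 147.3]
tool_rot: [3.142, 0.001, 1.503]
force: [-0.8, -2.0, -1.0]
width: 0.1
```

Contact at about 2 N. Continuing along the arc.

```bash
python3 -m jog '10 0 2 0 0 0 -1; 19 0 5 0 0 0 -1; 28 0 9 0 0 0 -1; 36 0 14 0 0 0 -1; 44 0 20 0 0 0 -1'; python3 - <<'E'
from h import *
from cell import ctrl
s=now();print(w2c(s["eef_pos"]),s["force"])
d=ctrl.get_image("scene");cv2.imwrite("pics/scene8.png",cv2.resize(d["image"][100:300,260:480,::-1],None,fx=3.,fy=3.))
E
```

```text
clock: 11.4
eef_pos: [613.7, 23.6, 126.8]
tool_rot: [3.141, -0.0, 1.505]
force: [0.6, -2.3, 1.1]
width: -0.1
[ -13.12911398 -116.07050717] [ 0.64394705 -2.25129806  1.08623555]
```

View pics/scene8.png

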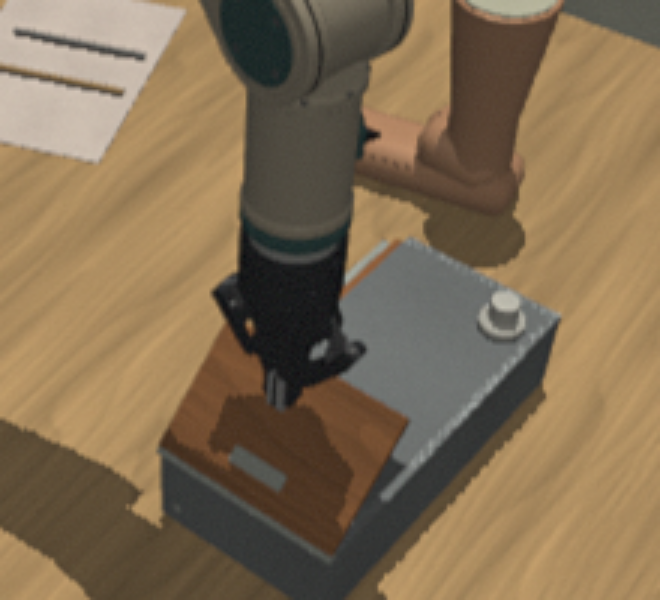

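The lid is following: the fingertip is on its outer face at crop (280,405), with the lid at roughly 0.8 rad. Continuing.

```bash
python3 -m jog '7 0 6 0 0 0 -1; 13 0 13 0 0 0 -1; 19 0 21 0 0 0 -1; 24 0 29 0 0 0 -1; 28 0 37 0 0 0 -1; 31 0 46 0 0 0 -1'; python3 -m jog '2 0 5 0 0 0 -1; 2 0 9 0 0 0 -1; 3 0 14 0 0 0 -1'
```

```text
clock: 12.2
eef_pos: [615.6, 54.3, 80.5]
tool_rot: [-3.142, -0.0, 1.505]
force: [0.8, -0.8, 1.8]
width: -0.2
clock: 12.58
eef_pos: [615.9, 56.8, 68.4]
tool_rot: [3.141, -0.001, 1.505]
force: [-10.7, 0.0, 39.0]
width: -0.1
```

Force rose to 39 N, so either the lid is down or something is in the way. I'll lift off and look.

```bash
python3 -m jog '0 0 -10 0 0 0 -1; 0 0 -40 0 0 0 -1; 0 0 -80 0 0 0 -1; -60 0 -110 0 0 0 -1; -120 0 -110 0 0 0 -1; -180 0 -110 0 0 0 -1;-240 0 -110 0 0 0 -1'; python3 - <<'E'
from h import *
from cell import ctrl
s=now();print(w2c(s["eef_pos"]),s["force"])
for n in("scene","top"):
    d=ctrl.get_image(n);np.savez(n+"9.npz",**d)
    r=np.s_[100:300,260:480] if n=="scene" else np.s_[130:320,150:370]
    cv2.imwrite(f"pics/{n}9.png",cv2.resize(d["image"][r][...,::-1],None,fx=3.,fy=3.))
    P=cloud(d);C=w2c(P)
    for a in range(-165,-45,15):
        m=(C[...,0]>-80)&(C[...,0]<70)&(C[...,1]>a)&(C[...,1]<a+15)&(P[...,2]>60)&(P[...,2]<130)
        if m.any():print(n,a,m.sum(),np.median(P[m][:,2]).round(1))
    m=(C[...,0]>-80)&(C[...,0]<40)&(C[...,1]>-35)&(C[...,1]<100)&(P[...,2]>60)&(P[...,2]<130);print("top plate",np.median(P[m][:,2]))
E
```

```text
clock: 13.45
eef_pos: [599.7, -184.5, 177.4]
tool_rot: [3.141, 0.0, 1.505]
force: [0.5, -0.3, 0.5]
width: 0.4
[ -11.72009519 -324.60689257] [ 0.51012973 -0.32476847  0.5466111 ]
scene -165 329 96.0
scene -150 326 96.7
scene -135 305 96.6
scene -120 300 96.3
scene -105 290 96.4
scene -90 303 96.2
scene -75 280 96.4
scene -60 231 95.9
top plate 87.49622361010802
top -165 428 94.9
top -150 428 95.5
top -135 429 94.9
top -120 426 95.0
top -105 427 94.6
top -90 428 94.9
top -75 432 94.8
top -60 399 94.4
top plate 85.86346889041387
```

View pics/scene9.png

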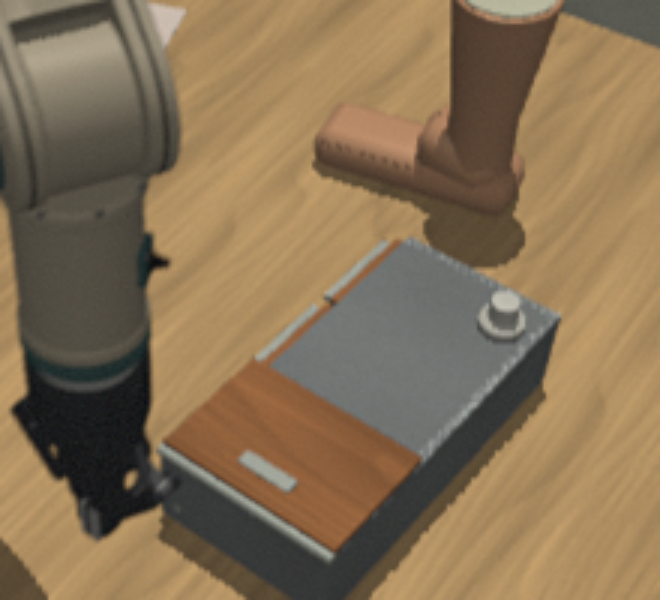

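View pics/top9.png

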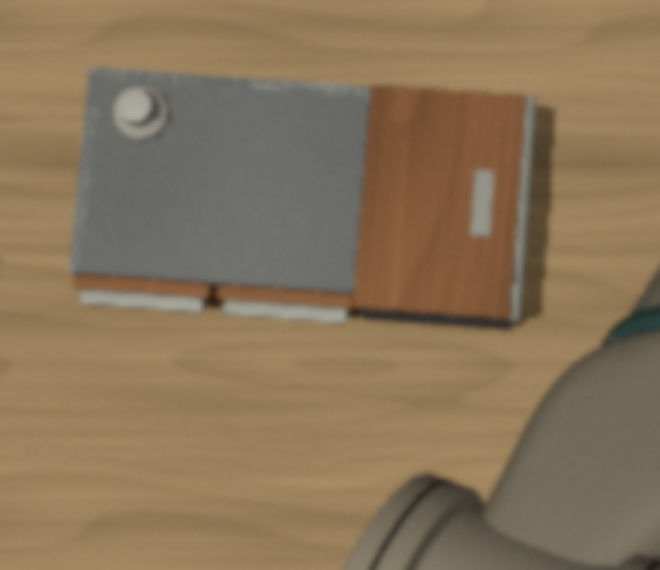

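The lid lies flat: its top is level to about 1 mm from hinge to edge, at z ≈ 95 and 9 mm above the chest top. I'll do a last drawer check and then hand in.

```bash
python3 -m jog '0 0 0 0 0 0 -1; 0 0 0 0 0 0 -1'; python3 - <<'E'
from h import *
from cell import ctrl
for n in("top9","scene9"):
    d=load(n+".npz");P=cloud(d).reshape(-1,3);C=w2c(P)
    for nm,y in(("L",115),("R",5)):
        m=(abs(C[:,1]-y)<42)&(P[:,2]>60)&(P[:,2]<79)&(C[:,0]<-85)&(C[:,0]>-130)
        print(n,nm,np.percentile(C[m][:,0],[0,1,3]).round(1))
print(now()["force"],now()["qd"].round(3))
print(ctrl.finish_job())
E
```

```text
clock: 13.8
eef_pos: [600.3, -180.4, 176.8]
tool_rot: [-3.141, -0.001, 1.507]
force: [-0.7, -0.0, 0.4]
width: 0.1
top9 L [-102.5 -102.  -101.8]
top9 R [-102.1 -101.8 -101.6]
scene9 L [-104.4 -104.  -103.1]
scene9 R [-103.7 -103.5 -103.3]
[-0.68241026 -0.00256627  0.35356416] [-0.011 -0.002  0.001 -0.001  0.003 -0.    -0.   ]
the job is handed in; nothing more can be done
None
```

Both drawers are home, the lid is flat, and I handed the job in at about 14 s. I pushed both drawers in together with the open fingertips on their lips. Then, with shut fingers, I swept the lid over and down along its arc from outside.

**Last checks**
- **Drawers:** the lip edges sit at chest x ≈ -102 in the top view and about -104 in the scene view. Home is -102, so they are within about 2 mm.
- **Lid:** its top is level to about 1 mm from hinge to edge. It measures z ≈ 95–96, against 94 expected.
- **Arm:** it stands clear of everything, with no force on it. The adapter and leg shell look unmoved. The clamp was in place when last seen, but the lid now hides it. I did not check the hammer again; the arm never went near it.

**What disagreed**
- **Height readout:** the fingertips were really about 32 mm (shut) to 45 mm (open) higher than the reported tool height. Because of this my first drawer push passed over the drawer fronts, above the trays, without touching anything. I then set the height from the camera images.
- **Lid press:** the final fingertip press on the lid read 39 N at the wrist, more than I meant.

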